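# Seat the culture dish in the plate reader and shut its tray

### The job

The open culture dish has been left loosely on the pulled-out tray of the white plate reader. Nudge it along the tray until it rests against both steel locating posts, centred on the black disc, then push the tray fully home into the reader with the dish still seated. Do not lift or tip the dish, do not touch its agar, and leave the other things on the bench where they are.

Things in the scene. Friction and masses are not known exactly. Their poses are not given: they have to be found in the camera images.
- dish: the open culture dish (no lid), a clear plastic round dish 89 mm across and 14 mm high, wall 2.5 mm, about 50 g, standing on the reader's tray, too wide to grip. Origin: centre of its underside; z up. It slides easily; pushed against the posts it stops, and only a push of more than about 4 N would begin to move the tray with it
- agar: the greenish agar with white test discs that fills the dish; its top is 7.5 mm above the dish's underside and 6.5 mm below the rim. Origin as the dish's. Not to be touched by the robot
- seat (a point): centre of the black disc (100 mm across, flush) on the reader's tray, on its top face 30 mm above the bench; moves with the tray. x axis: level, into the reader (the way the tray closes); y to the left of that; z up. The dish is seated when its centre is over this point and it touches both posts. The tray is 204 mm wide, with side lips 4 mm high; its front panel's inner face is at x = -134 mm
- post_left (a point): foot of the axis of a steel locating post on the tray, 10 mm thick, 12 mm high, at x = +32, y = +38 mm from the seat; same axes as the seat
- post_right (a point): foot of the axis of a steel locating post on the tray, 10 mm thick, 12 mm high, at x = +32, y = -38 mm from the seat; same axes as the seat
- pull (a point): middle of the outer face of the black pull on the tray's front panel, 40 mm above the bench, at x = -168 mm from the seat; same axes as the seat. The pull stands 22 mm out from the panel; its flat middle is 80 mm wide and 18 mm high. The panel is 240 mm wide, from 15 to 63 mm above the bench
- tray (a joint): how far the tray is drawn out, m: 0 = fully home (panel against the reader), about 0.188 to 0.20 at the start. Pushing the pull or panel along the seat's +x lowers it; it needs 4 N plus 12 N per m/s and stays where it is left
- reader: the white plate reader, fixed to the bench. Origin: centre of its underside; its front (where the tray comes out) faces its own -x. Lower part 300 mm deep (x), 260 mm wide, 82 mm high, with the tray's slot in its front; above it the housing, up to 288 mm above the bench, stands from x = -65 to +145 mm, 230 mm wide
- flower_dish: bystander: dish with pink agar and an orange flower pattern, 89 mm across, 14 mm high; origin: centre of its underside
- cross_dish: bystander: dish with pink agar and a red wheel pattern, 89 mm across, 14 mm high; origin: centre of its underside
- lid_a: bystander: clear dish lid lying on the bench, 93 mm across, 8 mm high; origin: centre of its underside
- lid_b: bystander: another such lid, 93 mm across, 8 mm high; origin: centre of its underside
- marker: bystander: blue marker pen lying along its x axis, 130 mm long, 17 mm thick; origin: near its middle, on the bench
- mouse: bystander: black computer mouse, 104 x 60 x 34 mm; origin: centre of its underside
- disc_tube: bystander: upright cream tube with a green cap, 34 mm across, 86 mm high; origin: centre of its underside

How it is judged:
On the way, in this order (a step that is already met when the one before it is completed fails the run):
1. the dish rests against both posts (centre within 3.5 mm of the seat) while the tray is still drawn out by more than 100 mm (horizontal distance between dish and seat below 0.0035 m and value of joint tray above 0.1 m and linear speed of dish below 0.01 m/s), for 0.2 s.
2. the tray is fully home (within 3 mm) with the dish in it (value of joint tray below 0.003 m), for 0.2 s.
At the end, for the whole second after the job is handed in: The tray is fully home (within 3 mm) and the dish stands flat in it at rest, its centre within 3.5 mm of the seat, against both posts (horizontal distance between dish and seat below 0.0035 m and value of joint tray below 0.003 m and angle between dish's own z axis and vertical below 0.05 rad and height (world z) of dish between 0.027 and 0.033 m and linear speed of dish below 0.01 m/s); the robot touches nothing.
It fails at once if the dish was lifted more than 6 mm off the tray or tipped by more than 9 degrees, or fell from the tray (height (world z) of dish above 0.036 m or height (world z) of dish below 0.024 m or angle between dish's own z axis and vertical above 0.16 rad).
It fails at once if the robot touched the agar (contact force between any of the fingers, the arm and agar above 0.2 N).
It fails at once if a bystander was moved by more than 15 mm (distance of any of flower_dish, cross_dish, lid_a, lid_b, marker, mouse, disc_tube from where it was at the start of the episode above 0.015 m).
It also fails if it takes over 64 s, if anything falls off the work surface, if the arm or the gripper's body presses on something with over 40 N, if the wrist force passes 120 N, or if a joint passes its speed limit or range.

### The arm

A 6-joint arm with a two-finger parallel gripper is mounted at the origin on the work surface. World frame = base frame: x ahead of the robot, y to its left, z up, the work surface at z = 0. Lengths are in m, angles in rad, forces in N, time in s.
With the tool pointing down it reaches from about 0.15 to 0.775 m from the base axis. Payload 6.1 kg.
Tool frame: the origin (TCP) lies on the mounting face of the last link; the fingertips stand 173 mm ahead of it and the grasp point (between the pads) lies 155 mm ahead of it; z points along the fingers, x is the direction in which the jaws open and shut, and the axes are right-handed (so a half turn about z gives the same grasp; the last joint's range is limited). The gripper opens to 85 mm and grips with 20 to 120 N. Pads are 22 mm wide; open, the fingers measure 114 mm over their backs; the gripper's body (76 mm by 85 mm) begins 54 mm behind the grasp point. The pads swing forward as they close: fully open they stand 13 mm farther back than shut.
Start: joints at [1.307, 0.126, -0.04, 1.405, 0, 1.571], TCP at [0.137, 0.507, 0.405] pointing down, gripper open.
Joint ranges: [-2.72, 2.72], [-0.95, 1.95], [-1.27, 1.35], [-1.78, 2.02], [-1.46, 1.47], [-3.14, 3.14]. Speed limits (rad/s): [2.39, 2.39, 3.01, 3.14, 3.14, 3.14].

### API

Orientations are given as a unit quaternion [w, x, y, z].
In Python, from station import * gives the robot as it stands. The module is installed in compiled form; this text tells all that it offers.
- The arm moves only by the shell command python3 -m inch 'ROWS' [FORCE]. ROWS is JSON, one flat list of numbers, 7 for each row, row after row: the shift along the tool's x, y, z in mm, then the turn, a rotation vector about the tool's x, y, z in rad, then the closure, from 0 (fully open) to 1 (shut). A call has 1 to 20 rows; each row is the pose to reach, as a shift and turn from the pose commanded when the call began, along the tool's axes at that moment; what a row does not reach only later rows make up. A row lasts 1/12 s, in which the tool goes at most 41.7 mm and 7.16 degrees, less where a joint would pass 70% of its speed; a pose out of reach is approached as far as the arm can. A call with a gripper value outside its range is refused whole. The fingers move at their own pace and stop on an object; FORCE is the grip in N (left out, the last holds). Time passes only in rows, so rows that repeat a pose let the fingers close. It gives the time, the measured TCP pose, the force and the opening at its end, in the units of the state.
- observe(): the state, without advancing time (a new reading comes with each control period).
- grab_frame(name): name is "scene" or "top"; returns the picture (420x560x3 uint8, blue, green, red); there is no depth.
- camera_params(name): a dict with "vertical_fov" (degrees; the focal length in pixels is half the picture's height over the tangent of half this angle, whatever the lens; pixels are square), "cx", "cy" (the principal point, pixels), "distortion" ([k1, k2, p1, p2, k3] as OpenCV has them; the pictures are not rectified), "R" (3x3) and "t" (3): a world point X has camera coordinates R X + t. Camera axes: x right, y down, z forward; pixel columns grow to the right and rows downward; lengths in m; the calibration is good to about 2 mm. A picture is of the moment at which its call begins. camera_params takes no time and is no camera call.
- job_done(): hands the job in, once; it reports no verdict.
The state is a dict: "t": time; "joint_positions": joint angles; "joint_velocities": joint speeds; "effort": joint torques, N m; "ee_pos": TCP position; "ee_rot": TCP orientation; "wrist_force": force on the tool from outside, world axes, zero at the start; "wrist_torque": the same for the moment, N m; "grip_width": finger opening in m.
Only numpy, scipy, OpenCV 4.12 (cv2) and the standard library are available. Lean on these libraries where they do the work, as an engineer would, in place of code of your own. Each camera call takes 0.05 s, during which the arm holds its last target. There are 200 camera calls.

## Working session

There is one attempt and no reset: what is moved stays moved. The work goes in short steps, Python scripts to look and compute and a shell command to move; the robot and the scene stay as the last step left them, time stands still between calls to the robot, and variables do not carry over. Pictures are saved under pics/ and viewed, about 8 in all and at most 12, crops included, and the job is handed in when it is done.

```bash
mkdir -p pics
python3 - <<'E'
from station import *
import cv2
for n in("scene","top"):
    cv2.imwrite(f"pics/{n}0.png",grab_frame(n)); p=camera_params(n); print(n,p)
o=observe();print(o)
E
```

```text
scene {'vertical_fov': 48.28670526427486, 'cx': 282.93636789213434, 'cy': 210.77509753827215, 'distortion': array([-0.07652259,  0.        ,  0.        ,  0.        ,  0.        ]), 'R': array([[ 0.98100233,  0.19399027,  0.00148255],
       [ 0.18470474, -0.93165442, -0.31289645],
       [-0.05931764,  0.30722599, -0.94978609]]), 't': array([-0.59066553, -0.03558767,  1.48819464])}
top {'vertical_fov': 56.90413009198363, 'cx': 275.94472659097704, 'cy': 208.76408884369505, 'distortion': array([-0.00898644,  0.        ,  0.        ,  0.        ,  0.        ]), 'R': array([[-0.01688768, -0.99983571,  0.00658505],
       [-0.98262698,  0.01537889, -0.18495327],
       [ 0.18482161, -0.00959408, -0.98272525]]), 't': array([0.06478183, 0.56752109, 0.91376312])}
{'t': 0.1, 'joint_positions': array([ 1.30698695e+00,  1.26304895e-01, -4.04961734e-02,  1.40538048e+00,
        3.75893063e-05,  1.57083782e+00]), 'joint_velocities': array([ 7.64123943e-05, -9.99902079e-04,  1.92628276e-03,  4.66097763e-04,
        4.69159863e-04, -1.26306712e-03]), 'effort': array([ 4.85870987e-04, -4.36909175e+01,  3.53604627e+01,  1.37993289e-02,
       -6.11377095e-05,  5.96806274e-06]), 'ee_pos': array([0.13686415, 0.50672547, 0.40401888]), 'ee_rot': array([ 4.06171861e-04,  7.93977171e-01,  6.07947179e-01, -5.61326862e-04]), 'wrist_force': array([0.12380881, 0.84629029, 0.71501327]), 'wrist_torque': array([ 0.01299667,  0.01686112, -0.02189769]), 'grip_width': 0.08517726601947999}
```

View pics/scene0.png

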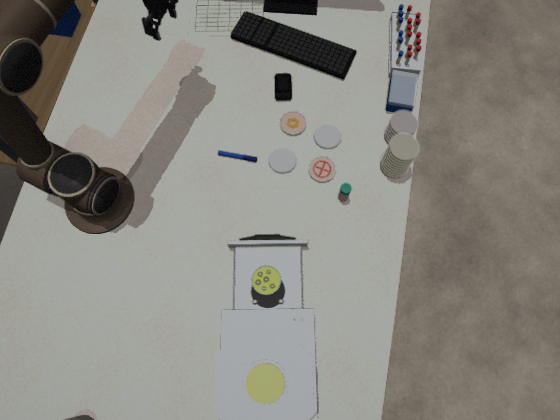

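View pics/top0.png

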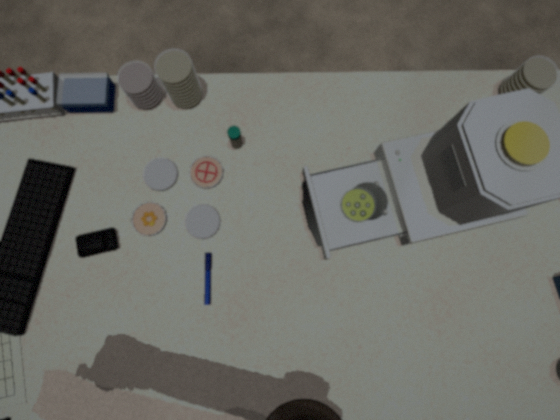

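The scene view shows the tray drawn out at (268,275), with the dish at (266,280) and the posts near (253,302) and (283,302). In the top view the dish is at (358,205) and the reader is on the right. I'll enlarge both.

Run:
```python
import cv2,numpy as np
a=cv2.imread("pics/scene0.png")[225:325,215:325]; b=cv2.imread("pics/top0.png")[140:265,295:420]
a=cv2.resize(a,None,fx=5,fy=5,interpolation=3)[:500,:400+150]; b=cv2.resize(b,None,fx=4.6,fy=4.6,interpolation=3)
cv2.imwrite("pics/a1.png",a);b=cv2.convertScaleAbs(b,alpha=1.6);cv2.imwrite("pics/b1.png",b)
```

```text
(no output)
```

View pics/a1.png

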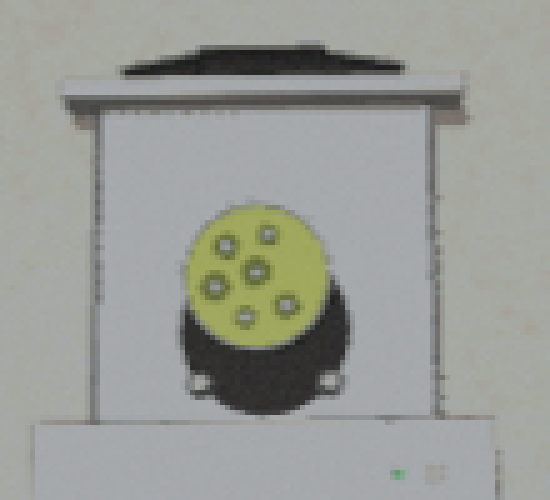

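View pics/b1.png

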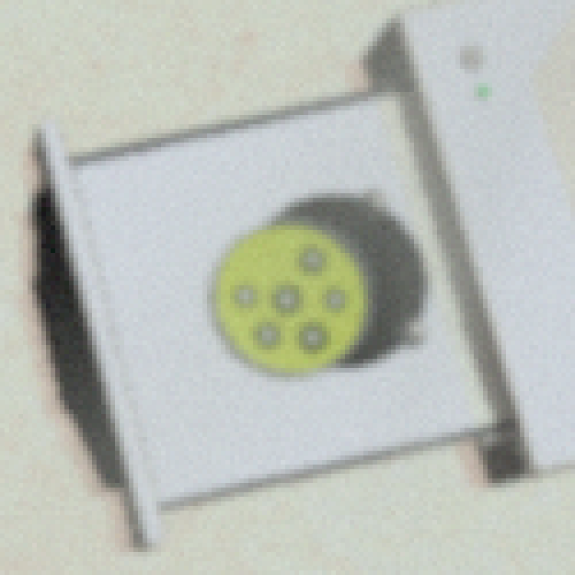

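Crop positions: scene posts at (200,383) and (331,381), agar centre (257,277), panel-top ends (63,85) and (465,82). Top posts at (375,197) and (417,328), agar centre (290,298), panel ends (45,130) and (148,545). Next I turn these into world points.

```bash
cat > h.py <<'E'
import cv2,numpy as np
from station import *
def cam(n):
    p=camera_params(n); f=210/np.tan(np.radians(p["vertical_fov"]/2))
    return np.array([[f,0,p["cx"]],[0,f,p["cy"]],[0,0,1]]),p
def ray(n,px,z):
    K,p=cam(n); u=cv2.undistortPoints(np.array([[px]],float),K,p["distortion"])[0,0]
    d=p["R"].T@np.r_[u,1]; c=-p["R"].T@p["t"]; return (c+d*(z-c[2])/d[2])[:2]
def proj(n,X):
    K,p=cam(n); return cv2.projectPoints(np.array([X],float),cv2.Rodrigues(p["R"])[0],p["t"],K,p["distortion"])[0].ravel()
def agar(n,img,box):
    x0,y0,x1,y1=box; h=cv2.cvtColor(img[y0:y1,x0:x1],cv2.COLOR_BGR2HSV)
    m=cv2.inRange(h,(22,90,60),(45,255,255)); c=max(cv2.findContours(m,0,2)[0],key=cv2.contourArea)
    (x,y),s,_=cv2.fitEllipse(cv2.convexHull(c)); return ray(n,(x+x0,y+y0),.0375),s
E
python3 - <<'E'
from h import *
S=lambda x,y:(x/5+215-.4,y/5+225-.4); T=lambda x,y:(x/4.6+295-.4,y/4.6+140-.4)
for nm,z,s,t in[("postA",.042,(200,382),(417,328)),("postB",.042,(331,380),(375,197)),("agar",.0375,(257,277),(290,298)),
 ("disc",.03,(265.5,334),(346,281)),("panL",.063,(63,85),(148,545)),("panR",.063,(465,82),(45,130)),("trayfrontL",.03,(100,108),(165,500)),("trayfrontR",.03,(433,108),(72,165)),("rdrL",.082,(33,423),(530,470)),("rdrR",.082,(494,418),(402,12))]:
    print(nm,ray("scene",S(*s),z).round(4),ray("top",T(*t),z).round(4))
print(agar("scene",cv2.imread("pics/scene0.png"),(230,250,310,310)),agar("top",cv2.imread("pics/top0.png"),(320,160,400,240)))
E
```

```text
postA [ 0.5623 -0.2202] [ 0.5607 -0.2206]
postB [ 0.6362 -0.2043] [ 0.6351 -0.2022]
agar [ 0.5817 -0.1533] [ 0.5795 -0.1526]
disc [ 0.593 -0.184] [ 0.5901 -0.1862]
panL [ 0.4478 -0.0682] [ 0.4436 -0.0649]
panR [ 0.6802 -0.0202] [ 0.6703 -0.0177]
trayfrontL [ 0.4674 -0.0702] [ 0.4697 -0.0797]
trayfrontR [ 0.6643 -0.0311] [ 0.6594 -0.0353]
rdrL [ 0.479  -0.2654] [ 0.4778 -0.2623]
rdrR [ 0.7306 -0.2125] [ 0.7285 -0.2127]
(array([ 0.58094394, -0.15295064]), (26.681772232055664, 27.378507614135742)) (array([ 0.57941044, -0.15359479]), (29.366436004638672, 31.475831985473633))
```

```bash
R='-456,566,0,0,0,1.101,0.5'; python3 -m inch '[-228,283,0,0,0,0.55,0.5,-228,283,0,0,0,0.55,0.5,-228,283,0,0,0,0.55,0.5,-228,283,0,0,0,0.55,0.5,-228,283,0,0,0,0.55,0.5,-228,283,0,0,0,0.55,0.5,-228,283,0,0,0,0.55,0.5,-228,283,0,0,0,0.55,0.5,-228,283,0,0,0,0.55,0.5,-456,566,0,0,0,1.101,0.5,-456,566,0,0,0,1.101,0.5,-456,566,0,0,0,1.101,0.5,-456,566,0,0,0,1.101,0.5,-456,566,0,0,0,1.101,0.5,-456,566,0,0,0,1.101,0.5,-456,566,0,0,0,1.101,0.5,-456,566,0,0,0,1.101,0.5,-456,566,0,0,0,1.101,0.5,-456,566,0,0,0,1.101,0.5,-456,566,0,0,0,1.101,0.5]' 30; python3 -c "
from station import *
from scipy.spatial.transform import Rotation as R
o=observe();q=o['ee_rot'];print(o['t'],o['ee_pos'],R.from_quat([*q[1:],q[0]]).as_matrix().round(3),o['grip_width'],o['wrist_force'])"
```

```text
t: 1.77
ee_pos: [0.5651, -0.0825, 0.4033]
ee_rot: [-0.0, 0.995, 0.101, -0.001]
wrist_force: [0.3, 0.3, -0.4]
grip_width: 0.0426
1.7667 [ 0.56506796 -0.08245325  0.40334447] [[ 0.979  0.202 -0.002]
 [ 0.202 -0.979  0.001]
 [-0.002 -0.001 -1.   ]] 0.042560952552256066 [ 0.28732227  0.32814804 -0.35008699]
```

Tool axes now match the tray's: x is left, y is into the reader, z is down. I'll descend to above the tray and look.

```bash
python3 -m inch '[0,0,40,0,0,0,0.5,0,0,75,0,0,0,0.5,0,0,105,0,0,0,0.5,0,0,130,0,0,0,0.5,0,0,150,0,0,0,0.5,0,0,165,0,0,0,0.5,0,0,170,0,0,0,0.5,0,0,170,0,0,0,0.5]'
python3 - <<'E'
from h import *
a=grab_frame("scene");b=grab_frame("top")
a=cv2.resize(a[215:325,205:335],None,fx=4,fy=4,interpolation=3);b=cv2.resize(b[130:265,285:420],None,fx=2,fy=2,interpolation=3)
b=cv2.convertScaleAbs(b,alpha=1.6); c=np.zeros((440,790,3),np.uint8); c[:,:520]=a; c[:270,520:]=b
cv2.imwrite("pics/c2.png",c)
E
```

```text
t: 2.43
ee_pos: [0.5633, -0.0799, 0.2336]
ee_rot: [-0.0, 0.995, 0.103, -0.001]
wrist_force: [0.4, -0.4, 0.3]
grip_width: 0.0428
```

View pics/c2.png

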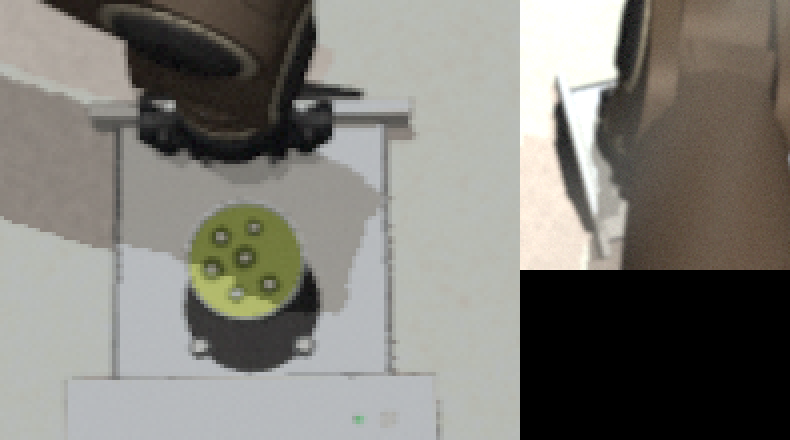

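```bash
python3 -m inch '[1,0,8,0,0,0,0.5,1,0,15,0,0,0,0.5,1,0,20,0,0,0,0.5,1,0,22,0,0,0,0.5,1,0,22,0,0,0,0.5]';python3 -m inch '[0,0,2,0,0,0,0.5,0,0,2,0,0,0,0.5]';python3 -m inch '[0,0,1,0,0,0,0.5,0,0,2,0,0,0,0.5]';python3 -m inch '[0,0,1,0,0,0,0.5,0,0,1,0,0,0,0.5]';python3 -m inch '[0,0,1,0,0,0,0.5,0,0,1,0,0,0,0.5]'
```

```text
t: 2.95
ee_pos: [0.5651, -0.0808, 0.2119]
ee_rot: [-0.0, 0.995, 0.103, -0.001]
wrist_force: [-0.2, 0.6, -0.3]
grip_width: 0.0427
t: 3.12
ee_pos: [0.5654, -0.0808, 0.2105]
ee_rot: [-0.0, 0.995, 0.103, -0.0]
wrist_force: [0.1, 0.6, 0.0]
grip_width: 0.0426
t: 3.28
ee_pos: [0.5655, -0.0808, 0.2089]
ee_rot: [0.0, 0.995, 0.103, 0.0]
wrist_force: [-0.5, 0.0, -0.8]
grip_width: 0.0428
t: 3.45
ee_pos: [0.5653, -0.0808, 0.2076]
ee_rot: [-0.0, 0.995, 0.103, -0.0]
wrist_force: [0.1, 0.3, -0.1]
grip_width: 0.0424
t: 3.62
ee_pos: [0.5653, -0.0808, 0.2066]
ee_rot: [-0.0, 0.995, 0.103, -0.0]
wrist_force: [-0.5, 0.8, 0.5]
grip_width: 0.0431
```

```bash
for i in 1 2; do python3 -m inch '[0,0,1,0,0,0,0.5,0,0,1,0,0,0,0.5]'|grep -E 'pos|for'; done; python3 -m inch '[0,0,1,0,0,0,0.5,0,0,1,0,0,0,0.5]'|grep -E 'pos|for'
```

```text
ee_pos: [0.5654, -0.0808, 0.2056]
wrist_force: [-0.4, 0.1, -0.6]
ee_pos: [0.5653, -0.0808, 0.2045]
wrist_force: [0.4, 0.2, -0.2]
ee_pos: [0.5653, -0.0808, 0.2035]
wrist_force: [0.0, -0.1, 0.7]
```

```bash
python3 -m inch '[0,0,1,0,0,0,0.5,0,0,1,0,0,0,0.5]'|grep -E 'pos|for';python3 -m inch '[0,0,1,0,0,0,0.5,0,0,1,0,0,0,0.5]'|grep -E 'pos|for'
```

```text
ee_pos: [0.5653, -0.0808, 0.2025]
wrist_force: [0.2, 0.7, 0.1]
ee_pos: [0.5654, -0.0808, 0.2017]
wrist_force: [-0.4, 0.7, -0.3]
```

```bash
python3 -m inch '[0,4,0,0,0,0,0.5,0,8,0,0,0,0,0.5,0,12,0,0,0,0,0.5,0,15,0,0,0,0,0.5,0,18,0,0,0,0,0.5,0,20,0,0,0,0,0.5,0,22,0,0,0,0,0.5,0,24,0,0,0,0,0.5,0,26,0,0,0,0,0.5,0.5,28,0,0,0,0,0.5,1,30,0,0,0,0,0.5,1.5,32,0,0,0,0,0.5,2,34,0,0,0,0,0.5,2.3,36,0,0,0,0,0.5,2.6,38,0,0,0,0,0.5,3,40,0,0,0,0,0.5,3,40,0,0,0,0,0.5]'
python3 - <<'E'
from h import *
a=grab_frame("scene")
print(agar("scene",a,(230,250,310,310)))
cv2.imwrite("pics/d3.png",cv2.resize(a[225:325,205:335],None,fx=6,fy=6,interpolation=3))
E
```

```text
t: 5.87
ee_pos: [0.5766, -0.1197, 0.2017]
ee_rot: [0.0, 0.995, 0.103, 0.0]
wrist_force: [0.4, 0.4, 1.1]
grip_width: 0.0428
(array([ 0.58729762, -0.16889907]), (27.095075607299805, 27.552858352661133))
```

View pics/d3.png

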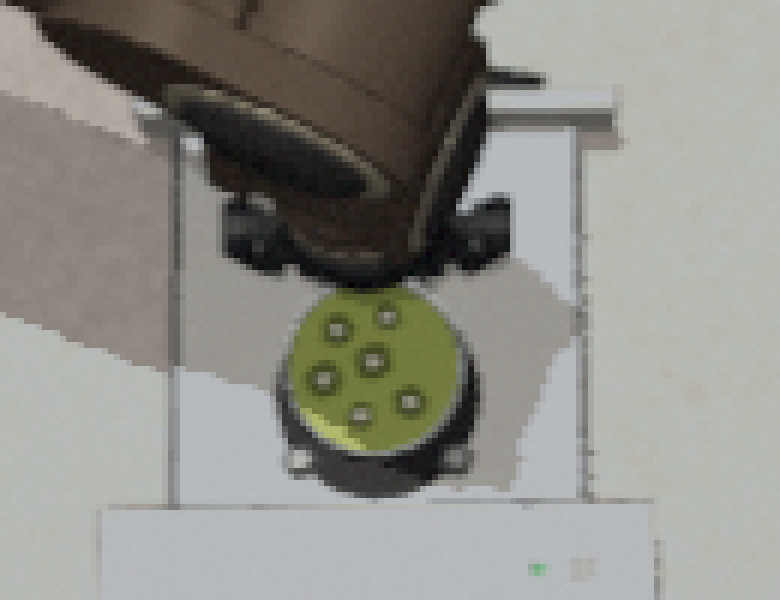

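The dish has slid about 16 mm with the fingers behind it, with roughly 14 mm to go to the posts at (300,460) and (457,460).

```bash
python3 -m inch '[0.4,2,0,0,0,0,0.5,0.8,4,0,0,0,0,0.5,1.2,6,0,0,0,0,0.5,1.6,8,0,0,0,0,0.5,1.8,9,0,0,0,0,0.5,2,10,0,0,0,0,0.5,2,11,0,0,0,0,0.5,2,12,0,0,0,0,0.5,2,12,0,0,0,0,0.5]'; for i in 1 ; do python3 -m inch '[0,0.5,0,0,0,0,0.5,0,1,0,0,0,0,0.5,0,1,0,0,0,0,0.5]'|grep -E 'pos|for'; done; python3 -m inch '[0,0.5,0,0,0,0,0.5,0,1,0,0,0,0,0.5,0,1,0,0,0,0,0.5]'|grep -E 'pos|for'
python3 - <<'E'
from h import *
a=grab_frame("scene")
print(agar("scene",a,(230,250,310,310)))
cv2.imwrite("pics/e4.png",cv2.resize(a[225:325,205:335],None,fx=6,fy=6,interpolation=3))
E
```

```text
t: 6.67
ee_pos: [0.581, -0.1308, 0.2017]
ee_rot: [0.0, 0.995, 0.103, 0.0]
wrist_force: [0.5, 0.1, 0.6]
grip_width: 0.0429
ee_pos: [0.5811, -0.1317, 0.2017]
wrist_force: [0.5, -0.0, -0.2]
ee_pos: [0.5813, -0.1325, 0.2017]
wrist_force: [-0.2, 0.6, -0.7]
(array([ 0.59188988, -0.18167384]), (27.265382766723633, 27.74603843688965))
```

View pics/e4.png

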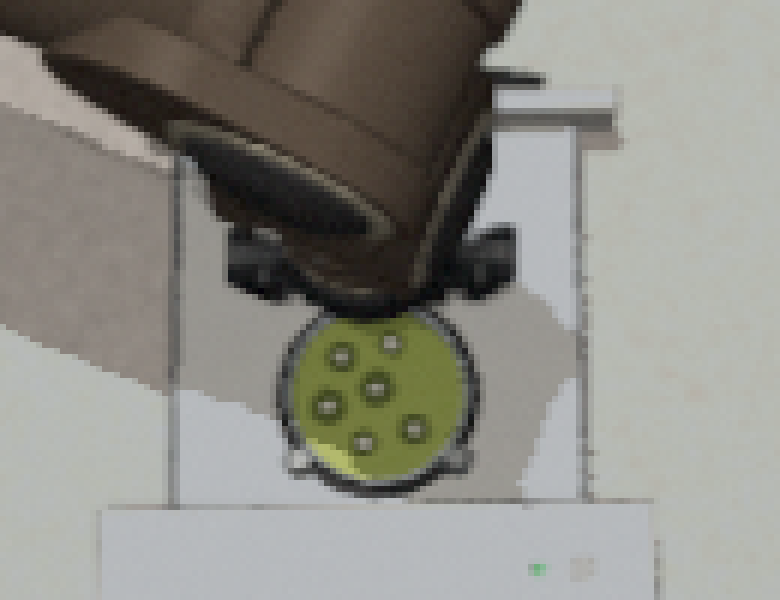

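Almost seated: the rim is at the posts and concentric with the disc. I'll creep until the force rises.

```bash
python3 -m inch '[0,0.5,0,0,0,0,0.5,0,1,0,0,0,0,0.5,0,1,0,0,0,0,0.5]'|grep -E 'pos|for';python3 -m inch '[0,0.5,0,0,0,0,0.5,0,1,0,0,0,0,0.5,0,1,0,0,0,0,0.5]'|grep -E 'pos|for';python3 -m inch '[0,0.5,0,0,0,0,0.5,0,1,0,0,0,0,0.5,0,1,0,0,0,0,0.5]'|grep -E 'pos|for'
```

```text
ee_pos: [0.5814, -0.1333, 0.2016]
wrist_force: [-1.6, 3.9, 1.7]
ee_pos: [0.5817, -0.1345, 0.2017]
wrist_force: [-1.1, 4.1, 0.2]
ee_pos: [0.5819, -0.1356, 0.2017]
wrist_force: [-0.9, 3.9, 1.3]
```

About 4 N straight along −x, with no sideways part, so the dish is against the posts. I'll back off, rise, move in front of the pull and check.

```bash
python3 -m inch '[0,-2,0,0,0,0,0.5,0,-8,0,0,0,0,0.5,0,-18,0,0,0,0,0.5,0,-28,0,0,0,0,0.5,0,-35,0,0,0,0,0.5,0,-35,-20,0,0,0,0.5,0,-35,-45,0,0,0,0.5,0,-35,-70,0,0,0,0.5,0,-35,-80,0,0,0,0.5,0,-60,-80,0,0,0,0.5,0,-90,-80,0,0,0,0.5,0,-120,-80,0,0,0,0.5,0,-145,-80,0,0,0,0.5,0,-155,-80,0,0,0,0.5,0,-155,-80,0,0,0,0.5,0,-155,-80,0,0,0,0.5]'
python3 - <<'E'
from h import *
a=grab_frame("scene");b=grab_frame("top")
print(agar("scene",a,(230,250,310,310)),agar("top",b,(320,160,400,240)))
a=cv2.resize(a[225:325,205:325],None,fx=4,fy=4,interpolation=3);b=cv2.resize(b[165:245,320:400],None,fx=4,fy=4,interpolation=3)
c=np.zeros((400,800,3),np.uint8); c[:,:480]=a; c[:320,480:]=cv2.convertScaleAbs(b,alpha=1.6)
cv2.imwrite("pics/f5.png",c)
E
```

```text
t: 9.3
ee_pos: [0.5502, 0.0165, 0.2815]
ee_rot: [0.0, 0.995, 0.104, -0.0]
wrist_force: [-0.1, -0.5, 0.6]
grip_width: 0.0429
(array([ 0.59240123, -0.18406527]), (27.46619415283203, 27.857206344604492)) (array([ 0.58991881, -0.18876824]), (26.82356834411621, 31.332643508911133))
```

View pics/f5.png

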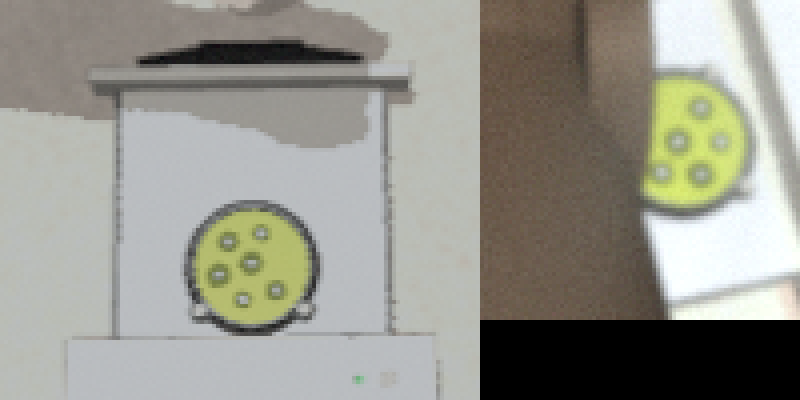

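Dish concentric with the disc, both posts touching the rim at (200,311) and (306,308). I check that numerically, then descend in front of the pull.

```bash
python3 - <<'E'
from h import *
S=lambda x,y:(x/4+205-.4,y/4+225-.4)
A=ray("scene",S(199,311),.042);B=ray("scene",S(306.5,309),.042);d=np.array([.2045,-.979]);m=(A+B)/2;e=np.array([.5924,-.1841])-(m-.032*d)
print(A,B,"x,y err",e@d,e@[.979,.2045])
E
python3 -m inch '[0,0,25,0,0,0,0.5,0,0,45,0,0,0,0.5,0,0,60,0,0,0,0.5,0,0,68,0,0,0,0.5,0,0,73,0,0,0,0.5,0,0,73,0,0,0,0.5,0,5,73,0,0,0,0.5,0,10,73,0,0,0,0.5,0,13,73,0,0,0,0.5,0,15,73,0,0,0,0.5,0,16,73,0,0,0,0.5,0,17,73,0,0,0,0.5,0,18,73,0,0,0,0.5]';  python3 -m inch '[0,1,0,0,0,0,0.5,0,2,0,0,0,0,0.5,0,3,0,0,0,0,0.5,0,4,0,0,0,0,0.5,0,5,0,0,0,0,0.5,0,6,0,0,0,0,0.5,0,7,0,0,0,0,0.5,0,8,0,0,0,0,0.5,0,9,0,0,0,0,0.5,0,10,0,0,0,0,0.5]'
```

```text
[ 0.56236855 -0.2241341 ] [ 0.63806628 -0.207612  ] x,y err -0.0006961171834302895 -0.001155660005782082
t: 10.48
ee_pos: [0.5539, -0.0015, 0.2089]
ee_rot: [-0.0, 0.995, 0.103, 0.0]
wrist_force: [-1.0, 0.4, -0.1]
grip_width: 0.043
t: 11.32
ee_pos: [0.5558, -0.0108, 0.2087]
ee_rot: [-0.001, 0.995, 0.103, -0.0]
wrist_force: [-0.9, 4.8, 0.5]
grip_width: 0.0424
```

Error from the seat is under 1.5 mm, and the pull is in contact at about 4.5 N. Pushing slowly.

```bash
python3 -m inch '[0,1,0,0,0,0,0.5,0,2.5,0,0,0,0,0.5,0,4.5,0,0,0,0,0.5,0,7,0,0,0,0,0.5,0,9.5,0,0,0,0,0.5,0,12,0,0,0,0,0.5,0,14.5,0,0,0,0,0.5,0,17,0,0,0,0,0.5,0,19.5,0,0,0,0,0.5,0,22,0,0,0,0,0.5,0,24.5,0,0,0,0,0.5,0,27,0,0,0,0,0.5,0,29.5,0,0,0,0,0.5,0,32,0,0,0,0,0.5,0,34.5,0,0,0,0,0.5,0,37,0,0,0,0,0.5,0,39,0,0,0,0,0.5,0,40.5,0,0,0,0,0.5,0,41.5,0,0,0,0,0.5,0,42,0,0,0,0,0.5]'
python3 - <<'E'
from h import *
a=grab_frame("scene")
print(agar("scene",a,(220,250,310,310)))
cv2.imwrite("pics/g6.png",cv2.resize(a[225:325,205:335],None,fx=5,fy=5,interpolation=3))
E
```

```text
t: 12.98
ee_pos: [0.5646, -0.0525, 0.2087]
ee_rot: [0.0, 0.995, 0.103, 0.0]
wrist_force: [2.3, 3.8, -0.5]
grip_width: 0.0425
(array([ 0.60103153, -0.22490748]), (26.314544677734375, 27.483348846435547))
```

View pics/g6.png

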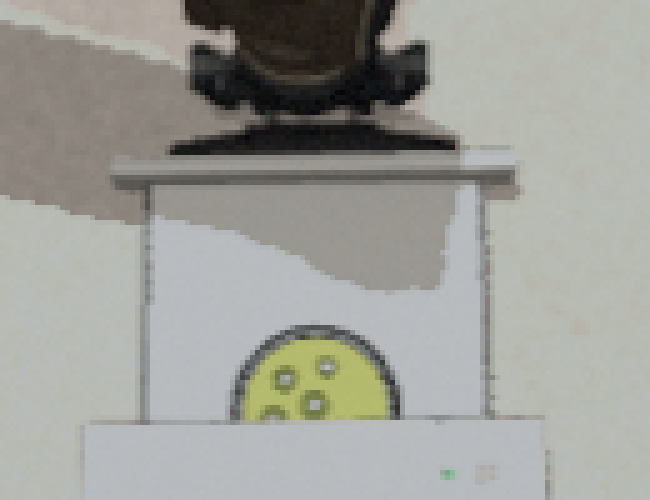

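The tray is moving well and the dish is still concentric with the disc as it enters the slot. Continuing.

```bash
python3 -m inch '[0,1,0,0,0,0,0.5,0,2.5,0,0,0,0,0.5,0,4.5,0,0,0,0,0.5,0,7,0,0,0,0,0.5,0,9.5,0,0,0,0,0.5,0,12,0,0,0,0,0.5,0,14.5,0,0,0,0,0.5,0,17,0,0,0,0,0.5,0,19.5,0,0,0,0,0.5,0,22,0,0,0,0,0.5,0,24.5,0,0,0,0,0.5,0,27,0,0,0,0,0.5,0,29.5,0,0,0,0,0.5,0,32,0,0,0,0,0.5,0,34.5,0,0,0,0,0.5,0,37,0,0,0,0,0.5,0,39.5,0,0,0,0,0.5,0,42,0,0,0,0,0.5,0,44.5,0,0,0,0,0.5,0,47,0,0,0,0,0.5]'; python3 -m inch '[0,2.5,0,0,0,0,0.5,0,5,0,0,0,0,0.5,0,7.5,0,0,0,0,0.5,0,10,0,0,0,0,0.5,0,12.5,0,0,0,0,0.5,0,15,0,0,0,0,0.5,0,17.5,0,0,0,0,0.5,0,20,0,0,0,0,0.5,0,22.5,0,0,0,0,0.5,0,25,0,0,0,0,0.5,0,27.5,0,0,0,0,0.5,0,30,0,0,0,0,0.5,0,32.5,0,0,0,0,0.5,0,35,0,0,0,0,0.5,0,37.5,0,0,0,0,0.5,0,40,0,0,0,0,0.5,0,42.5,0,0,0,0,0.5,0,44.5,0,0,0,0,0.5,0,46,0,0,0,0,0.5,0,47,0,0,0,0,0.5]'
python3 - <<'E'
from h import *
a=grab_frame("scene")
cv2.imwrite("pics/h7.png",cv2.resize(a[245:345,205:335],None,fx=5,fy=5,interpolation=3))
E
```

```text
t: 14.7
ee_pos: [0.5743, -0.0986, 0.2088]
ee_rot: [-0.0, 0.995, 0.103, 0.0]
wrist_force: [1.1, 4.9, 0.7]
grip_width: 0.0424
t: 16.37
ee_pos: [0.5838, -0.1446, 0.2087]
ee_rot: [0.0, 0.995, 0.103, -0.0]
wrist_force: [1.7, 4.0, 1.4]
grip_width: 0.0425
```

View pics/h7.png

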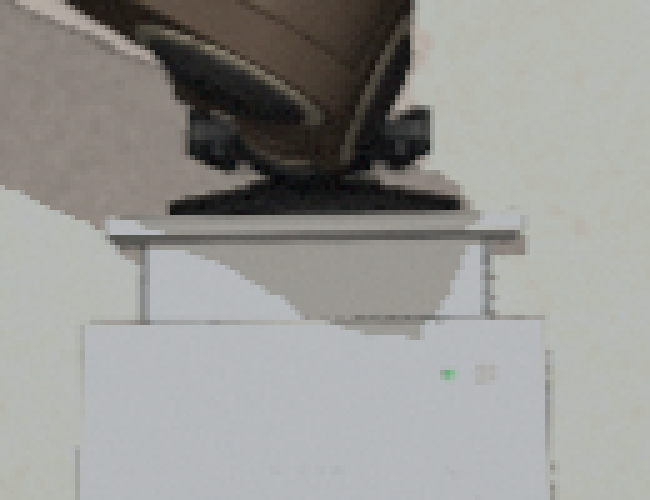

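About 45 mm of tray is left. I'll push 36 mm, then go gently to the stop.

```bash
python3 -m inch '[0,1,0,0,0,0,0.5,0,2.5,0,0,0,0,0.5,0,4.5,0,0,0,0,0.5,0,7,0,0,0,0,0.5,0,9.5,0,0,0,0,0.5,0,12,0,0,0,0,0.5,0,14.5,0,0,0,0,0.5,0,17,0,0,0,0,0.5,0,19,0,0,0,0,0.5,0,21,0,0,0,0,0.5,0,23,0,0,0,0,0.5,0,25,0,0,0,0,0.5,0,27,0,0,0,0,0.5,0,29,0,0,0,0,0.5,0,31,0,0,0,0,0.5,0,32.5,0,0,0,0,0.5,0,34,0,0,0,0,0.5,0,35,0,0,0,0,0.5,0,35.5,0,0,0,0,0.5,0,36,0,0,0,0,0.5]'; python3 -m inch '[0,0.5,0,0,0,0,0.5,0,1,0,0,0,0,0.5,0,1.5,0,0,0,0,0.5,0,2,0,0,0,0,0.5,0,2.5,0,0,0,0,0.5,0,3,0,0,0,0,0.5]'; python3 -m inch '[0,0.5,0,0,0,0,0.5,0,1,0,0,0,0,0.5,0,1.5,0,0,0,0,0.5,0,2,0,0,0,0,0.5]'
```

```text
t: 18.08
ee_pos: [0.5912, -0.1797, 0.2087]
ee_rot: [0.0, 0.995, 0.103, -0.0]
wrist_force: [0.0, 4.9, 2.4]
grip_width: 0.0427
t: 18.58
ee_pos: [0.5918, -0.1826, 0.2087]
ee_rot: [-0.0, 0.995, 0.103, 0.0]
wrist_force: [0.6, 4.0, 1.2]
grip_width: 0.0428
t: 18.92
ee_pos: [0.5922, -0.1845, 0.2087]
ee_rot: [-0.0, 0.995, 0.103, 0.0]
wrist_force: [0.1, 3.9, 0.9]
grip_width: 0.0429
```

```bash
for i in 1; do python3 -m inch '[0,0.5,0,0,0,0,0.5,0,1,0,0,0,0,0.5,0,1.5,0,0,0,0,0.5,0,2,0,0,0,0,0.5]'|grep -E 'pos|for'; done; python3 -m inch '[0,0.5,0,0,0,0,0.5,0,1,0,0,0,0,0.5,0,1.5,0,0,0,0,0.5,0,2,0,0,0,0,0.5]'|grep -E 'pos|for'; python3 -m inch '[0,0.5,0,0,0,0,0.5,0,1,0,0,0,0,0.5]'|grep -E 'pos|for';python3 - <<'E'
from h import *
a=grab_frame("scene")
cv2.imwrite("pics/i8.png",cv2.resize(a[245:345,205:335],None,fx=5,fy=5,interpolation=3))
E
```

```text
ee_pos: [0.5926, -0.1865, 0.2087]
wrist_force: [1.1, 5.4, 1.9]
ee_pos: [0.593, -0.1885, 0.2087]
wrist_force: [1.0, 5.5, 1.1]
ee_pos: [0.5932, -0.1894, 0.2087]
wrist_force: [0.7, 5.1, 1.9]
```

View pics/i8.png

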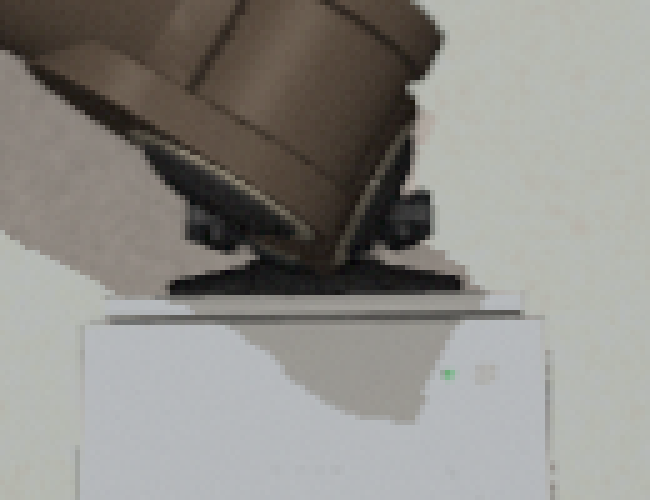

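The panel is a few mm from the reader front. I'll keep stepping until the stop.

```bash
python3 -m inch '[0,0.5,0,0,0,0,0.5,0,1,0,0,0,0,0.5]'|grep -E 'pos|for'; python3 -m inch '[0,0.5,0,0,0,0,0.5,0,1,0,0,0,0,0.5]'|grep -E 'pos|for'; python3 -m inch '[0,0.5,0,0,0,0,0.5,0,1,0,0,0,0,0.5]'|grep -E 'pos|for'; python3 -m inch '[0,0.5,0,0,0,0,0.5,0,1,0,0,0,0,0.5]'|grep -E 'pos|for'
```

```text
ee_pos: [0.5934, -0.1904, 0.2087]
wrist_force: [1.3, 4.6, 1.7]
ee_pos: [0.5936, -0.1914, 0.2087]
wrist_force: [0.4, 4.6, 1.8]
ee_pos: [0.5938, -0.1924, 0.2087]
wrist_force: [0.7, 4.6, 1.9]
ee_pos: [0.594, -0.1934, 0.2087]
wrist_force: [1.3, 4.9, 1.1]
```

```bash
python3 -m inch '[0,0.5,0,0,0,0,0.5,0,1,0,0,0,0,0.5]'|grep -E 'pos|for'; python3 -m inch '[0,0.5,0,0,0,0,0.5,0,1,0,0,0,0,0.5]'|grep -E 'pos|for'
```

```text
ee_pos: [0.5942, -0.1942, 0.2087]
wrist_force: [0.3, 6.6, 2.5]
ee_pos: [0.5943, -0.1946, 0.2087]
wrist_force: [0.5, 9.3, 2.9]
```

```bash
python3 -m inch '[0,0.5,0,0,0,0,0.5,0,1,0,0,0,0,0.5]'|grep -E 'pos|for'; python3 -m inch '[0,0.5,0,0,0,0,0.5,0,1,0,0,0,0,0.5,0,1,0,0,0,0,0.5,0,1,0,0,0,0,0.5]'|grep -E 'pos|for'
```

```text
ee_pos: [0.5943, -0.1949, 0.2087]
wrist_force: [-1.1, 12.2, 3.4]
ee_pos: [0.5944, -0.1953, 0.2087]
wrist_force: [-0.9, 14.2, 4.6]
```

Firm stop: the force is rising and the tray no longer moves. I'll retreat and check.

```bash
python3 -m inch '[0,-1,0,0,0,0,0.5,0,-3,0,0,0,0,0.5,0,-6,0,0,0,0,0.5,0,-12,0,0,0,0,0.5,0,-24,0,0,0,0,0.5,0,-40,0,0,0,0,0.5,0,-60,0,0,0,0,0.5,0,-80,-10,0,0,0,0.5,0,-100,-30,0,0,0,0.5,0,-110,-60,0,0,0,0.5,0,-120,-90,0,0,0,0.5,0,-120,-100,0,0,0,0.5,0,-120,-100,0,0,0,0.5,0,-120,-100,0,0,0,0.5]'
python3 - <<'E'
from h import *
a=grab_frame("scene");b=grab_frame("top")
c=np.zeros((400,800,3),np.uint8)
c[:,:480]=cv2.resize(a[255:355,210:330],None,fx=4,fy=4,interpolation=3);c[:320,480:]=cv2.convertScaleAbs(cv2.resize(b[135:255,345:465],(320,320),interpolation=3),alpha=1.5)
cv2.imwrite("pics/j9.png",c)
E
```

```text
t: 22.47
ee_pos: [0.5701, -0.0792, 0.3087]
ee_rot: [0.0, 0.995, 0.103, 0.0]
wrist_force: [-0.9, -0.6, -1.4]
grip_width: 0.0428
```

View pics/j9.png

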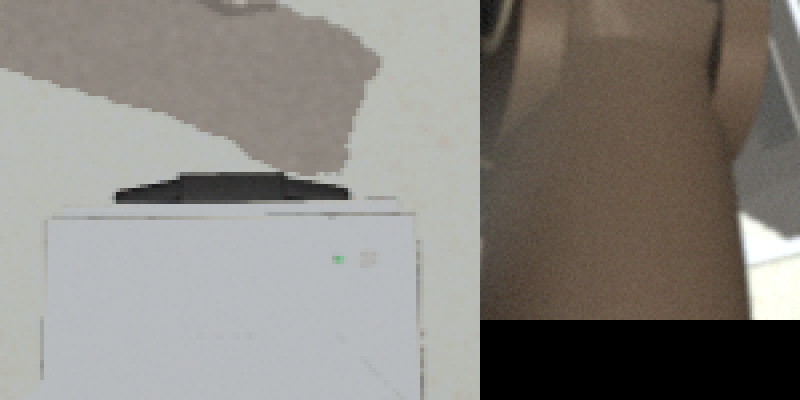

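The panel is flush against the reader front with no gap (scene crop row 213), and the robot is clear. Handing in.

```bash
python3 -c "
from station import *
job_done()"
```

```text
the job is handed in; nothing more can be done
```

I slid the dish along the tray with the half-open fingers until it rested on both posts, then pushed the tray home by its pull and backed the robot clear. The job was handed in at about 22.5 s of the 64 s allowed.

- **Dish against posts:** with the tray still out, the push force settled at about 4 N straight along the tray. The scene camera put the dish centre within about 1.4 mm of the seat. The top view's fit was off by about 5 mm because the arm partly covered the dish, so I did not use it.
- **During the push:** the dish was still concentric with the black disc in the last picture where it could be seen, as it entered the slot. There was a sideways force of about 2 N on the pull at times.
- **Tray home:** the force rose from about 5 N to 14 N with almost no further movement. The last picture shows the panel flush against the reader.
- **Not checked:** the dish is hidden inside the reader, so its final seating is inferred from the slow, gentle push. I did not measure the bystanders afterwards, but the arm never worked near them.

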